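# Switch the ball sorter to its other chute and feed it

### The arm

A 6-joint arm with a two-finger parallel gripper is mounted at the origin on a cart in front of the work surface, level with it; the furniture and walls round the work are solid. World frame = base frame: x ahead of the robot, y to its left, z up, the work surface at z = 0. Lengths are in mm, angles in rad, forces in N, time in s.
With the tool pointing down it reaches from about 275 to 750 mm from the base axis. Payload 10.2 kg.
Tool frame: the origin (TCP) lies between the finger pads; the fingertips stand 17 mm ahead of it and the grasp point (between the pads) lies 2 mm behind it; z points along the fingers, y is the line along which they close (so a half turn about z gives the same grasp; the last joint's range is limited). The gripper opens to 85 mm and grips with 20 to 120 N. Pads are 22 mm wide; open, the fingers measure 114 mm over their backs; the gripper's body (76 mm by 85 mm) begins 54 mm behind the grasp point. The pads swing forward as they close: fully open they stand 13 mm farther back than shut.
Start: joints at [-1.361, 0.313, 1.498, -0, 1.331, -0.223], TCP at [220.181, -476.604, 248.294] pointing down, gripper open.
Joint ranges: [-2.94, 2.94], [-0.97, 2.17], [0.19, 2.56], [-1.23, 4.37], [0.02, 3.11], [-2.88, 2.88]. Speed limits (rad/s): [2.39, 2.39, 3.01, 3.14, 3.14, 3.14].

### API

Orientations are given as a unit quaternion [w, x, y, z].
In Python, from rig import * gives the robot as it stands.
- The arm moves only by the tool step_arm, never from a script. Its argument "commands" is text: rows parted by semicolons, each of 7 numbers parted by spaces: the opening, from 0 (shut) to 1 (fully open), then the shift along the tool's x, y, z in cm, then the turn, a rotation vector about the tool's x, y, z in rad. In form: hand x y z rx ry rz; .... A call has 1 to 20 rows; each row is the pose to reach, as a shift and turn from the pose commanded when the call began, along the tool's axes at that moment; what a row does not reach only later rows make up. A row lasts 1/12 s, in which the tool goes at most 41.7 mm and 7.16 degrees, less where a joint would pass 70% of its speed; a pose out of reach is approached as far as the arm can. A call with a gripper value outside its range is refused whole. The fingers move at their own pace and stop on an object; "newtons" is the grip in N (left out, the last holds). Time passes only in rows, so rows that repeat a pose let the fingers close. It gives the time, the measured TCP pose, the force, the opening and the grip force at its end, in the units of the state.
- sense(): the state, without advancing time (a new reading comes with each control period).
- capture(name): name is "scene" or "top"; returns the picture (384x512x3 uint8, red, green, blue); there is no depth.
- camera_model(name): a dict with "mtx" (3x3 intrinsics, pixels), "eye" and "rotation" of the camera in the world. Camera axes: x right, y down, z forward; pixel columns grow to the right and rows downward; lengths in mm; the calibration is good to about 2 mm. A picture is of the moment at which its call begins. camera_model takes no time and is no camera call.
- finish_job(): hands the job in; it is judged then, once.
Trained networks look in the newest picture that a camera, given by its name, has taken for a name from the list of things; names that differ only in an ending like _2 or _b are one class to them, and where a whole thing is asked for, a point or a joint stands for the part that bears it (a point fixed in the world has none). Each returns a list of dicts, best first, with "score" (0 to 1); they miss things now and then, are a little off and sometimes report something else, mostly with a low value. They report only what shows in the picture. A call takes as long as a camera call. They do not tell look-alikes from the thing itself.
- search_frame(camera, label): "rect" ([centre column, centre row, width, height] in pixels, round what is visible of it).
- trace(camera, label): "mask" (384x512 bool, what is visible of it) and "rect" ([centre column, centre row, width, height] in pixels, round what is visible of it).
- spot_point(camera, label): "xy" ([column, row] in pixels: a listed point, or the origin of a listed thing).
The state is a dict: "time_s": time; "joints": joint angles; "dq": joint speeds; "tau": joint torques, N m; "eef_pos": TCP position; "ee_rot": TCP orientation; "force": force on the tool from outside, world axes, zero at the start; "wrist_torque": the same for the moment, N m; "grip_width": opening from 0.0 (shut) to 1.0 (fully open); "grip_force": force on a finger pad.
Only numpy, scipy, OpenCV 4.12 (cv2) and the standard library are available. Lean on these libraries where they do the work, as an engineer would, in place of code of your own. Each camera call takes 0.05 s, during which the arm holds its last target. There are 200 camera calls.

### The job

Switch the little ball sorter to its other chute: press down the raised end of the orange seesaw gate by its red finger pad until the gate has rocked fully over. Then push the yellow tab of the feed shutter sideways to the left, fully open, so that all four blue milling balls roll down the right-hand chute into the green box beneath it. Do it by pressing and pushing only: pick nothing up, do not touch the balls, leave the boxes and everything else where they are, and finish clear of it all.

Things in the scene. Friction and masses are not known exactly. Their poses are not given: they have to be found in the camera images.
- sorter: The sorter, fixed to the bench, about 225 x 362 x 217 mm (x, y, z). Origin on the bench surface under the gate's pivot; x points along the feed gutter to the back, y to the left chute, z up. Grey base plate 8 mm thick, x -80 to 60, y -120 to 120 mm. An aluminium upright 44 mm wide stands before the gate's middle at x -24 mm, top z 158 mm. Up to yawed 0.33 rad.
- gutter_back (a point): Top of the back end of the steel feed gutter, which runs along the sorter's x at y 0 from x 12 to 142 mm, 28 mm wide; its walls' top rises from z 151 (front) to 168 mm (back). The balls lie in it, below its walls' top but for 2 mm, behind the shutter.
- chute_right (a point): Middle of the top of the outer end of the right-hand white chute (sorter y -163 mm, z 89 mm). The chute is 40 mm wide in x and runs from under the gate's end (y -60 mm, top z about 110 mm) out to y -181 mm; the left chute mirrors it.
- gate (a joint): Orange seesaw trough, 160 mm long in the sorter's y, 31 mm wide, pivoting about the sorter's x axis at x 0, y 0, z 98 mm. Radians, stops at -0.25 and +0.25. Negative: left (+y) end down, as at the start (settled at -0.25); positive: right (-y) end down, so balls feed to the right-hand chute. It is top heavy: it rests at either stop and falls over by itself once past the middle. Light: about 0.3 N at a pad moves it.
- pad_right (a point): Centre of the top face of the red round finger pad (34 mm across, 6 mm thick, facing up) at the right (-y) end of the gate, on an arm 65 mm in front of the pivot axis (sorter x = -65 mm, 85 mm to the right of the pivot). Raised at the start, top at z about 131 mm; when the gate is fully over it is at z about 89 mm, having moved straight down to within 6 mm sideways.
- pad_left (a point): The same pad at the left (+y) end: down at the start (z about 89 mm), up at z about 131 mm once the gate is over.
- shutter (a joint): Feed shutter, a black blade across the gutter at sorter x = 45 mm. Metres: 0 to 0.004 at the start (shut), 0.038 at the stop; it slides along the sorter's +y (to the left). The balls pass from about 0.027. Takes about 1 N to push and stays where it is left.
- tab_top (a point): Centre of the top of the yellow tab of the shutter, an upright block 12 x 14 x 46 mm (x, y, z of the sorter). At z about 217 mm; the tab reaches down to z 171 mm, a few mm above the gutter's walls. Push it on its right (-y) face; it moves with the shutter.
- box_left: Small open blue box 68 x 64 x 46 mm under the mouth of the left chute, walls 3 mm, its floor sloping down to the front (4 to 13 mm high), loose. Origin at the centre of its underside, on the bench.
- box_right: The same box in green, under the mouth of the right-hand (-y) chute: where the balls must end.
- ball_0_center (a point): Centre of a blue ceramic milling ball, 18 mm across, 18 g, loose; waits in the feed gutter behind the shutter, first of four
- ball_1_center (a point): Centre of a blue ceramic milling ball, 18 mm across, 18 g, loose; waits in the feed gutter behind the shutter, second
- ball_2_center (a point): Centre of a blue ceramic milling ball, 18 mm across, 18 g, loose; waits in the feed gutter behind the shutter, third
- ball_3_center (a point): Centre of a blue ceramic milling ball, 18 mm across, 18 g, loose; waits in the feed gutter behind the shutter, last
- ball_0: The milling ball whose centre is given above; this origin is a point on its surface that turns with it.
- ball_1: The milling ball whose centre is given above; this origin is a point on its surface that turns with it.
- ball_2: The milling ball whose centre is given above; this origin is a point on its surface that turns with it.
- ball_3: The milling ball whose centre is given above; this origin is a point on its surface that turns with it.
- vial: Small vial 14 x 14 x 35 mm standing on the base plate of the sorter at its front, between the pads. Origin at its underside. A bystander.
- cap: Loose blue screw cap 34 x 34 x 14 mm lying on the left of the base plate, behind the left chute. Origin at its underside. A bystander.
- notebook: Dark notebook 98 x 72 x 9 mm on the bench, left of the front. Origin at its underside. A bystander.
- marker: Red and white marker 12 x 137 x 14 mm on the bench, right of the front. Origin at its underside. A bystander.
- tips: Dark blue box full of pipette tips, purple deck, 90 x 127 x 63 mm, at the right. Origin at its underside. A bystander.
Mind the look-alikes: they are no part of the job. Several things look just like the box_right: the one meant starts farthest to the robot's left.

How it is judged (in metres and radians):
On the way, in this order (a step that is already met when the one before it is completed fails the run):
1. the gate is rocked fully over to the right, with the shutter still shut (value of joint gate above 0.22 rad and value of joint shutter below 0.015 m), for 0.2 s.
2. the shutter is pushed open, with the gate still over (value of joint shutter above 0.03 m and value of joint gate above 0.2 rad), for 0.1 s.
At the end, for the whole second after the job is handed in: All four balls lie at rest in the green right-hand box (centres within 36 mm of its middle and under 45 mm high), the gate is over to the right (above 0.22 rad), the shutter open (above 30 mm), and the boxes and bystanders are within 15 mm of where they stood (value of joint gate above 0.22 rad and value of joint shutter above 0.03 m and horizontal distance between each of ball_0_center, ball_1_center, ball_2_center, ball_3_center and box_right below 0.036 m and height (world z) of each of ball_0_center, ball_1_center, ball_2_center, ball_3_center below 0.045 m and linear speed of each of ball_0, ball_1, ball_2, ball_3 below 0.03 m/s and distance of each of box_left, box_right, vial, cap, notebook, marker, tips from where it was at the start of the episode below 0.015 m); the robot touches nothing.
It fails at once if the fingers touch a ball (contact force between the fingers and ball_0 above 0.2 N or contact force between the fingers and ball_1 above 0.2 N or contact force between the fingers and ball_2 above 0.2 N or contact force between the fingers and ball_3 above 0.2 N).
It fails at once if a ball is lifted (height (world z) of any of ball_0_center, ball_1_center, ball_2_center, ball_3_center above 0.175 m).
It fails at once if a box or bystander is pushed aside, lifted or carried (distance of any of box_left, box_right, vial, cap, notebook, marker, tips from where it was at the start of the episode above 0.02 m).
It also fails if it takes over 43 s, if anything falls off the work surface, if the arm or the gripper's body presses on something with over 40 N, if the wrist force passes 120 N, or if a joint passes its speed limit or range.

## Working session

There is one attempt and no reset: what is moved stays moved. The work goes in short steps, Python scripts to look and compute and a tool call to move; the robot and the scene stay as the last step left them, time stands still between calls to the robot, and variables do not carry over. Pictures are saved under pics/ and viewed, at most 10 in all, crops included, and the job is handed in when it is done.

Besides the shell and the picture viewer there is one more tool, called after ">>>" as name(argument=value, ...) on one line, values as JSON. step_arm: Moves the arm, as the interface text tells. Its arguments: {"type":"object","properties":{"commands":{"type":"string"},"newtons":{"type":"number"}},"required":["commands"]}

```bash
mkdir -p pics
cat > h.py <<'E'
from rig import *
import numpy as np, cv2
from scipy.spatial.transform import Rotation as R
def ray(cam,xy):
    m=camera_model(cam); d=np.linalg.inv(m["mtx"])@[xy[0],xy[1],1]
    return np.array(m["eye"],float),d
E
python3 - <<'E'
from h import *
a=capture("scene");b=capture("top")
cv2.imwrite("pics/s0.png",a[:,:,::-1]);cv2.imwrite("pics/t0.png",b[:,:,::-1])
for c in("scene","top"):
    m=camera_model(c);print(c,m)
    for l in ["sorter","gutter_back","chute_right","pad_right","pad_left","tab_top","box_right","box_left"]:
        print(l,[(np.round(d["xy"],1).tolist(),round(d["score"],2)) for d in spot_point(c,l)][:5])
print(sense())
E
```

```text
scene {'mtx': array([[489.46479131,   0.        , 249.76334246],
       [  0.        , 489.46479131, 194.0486839 ],
       [  0.        ,   0.        ,   1.        ]]), 'eye': array([-430.14422976, -879.30970222,  903.9645773 ]), 'rotation': array([-0.44289474,  0.79386418, -0.36394403,  0.20290061])}
sorter [([254.7, 215.8], 0.58), ([256.3, 200.3], 0.37)]
gutter_back []
chute_right [([292.7, 209.1], 0.94)]
pad_right [([257.3, 197.5], 0.67)]
pad_left [([258.6, 290.9], 0.68), ([217.6, 192.2], 0.65), ([290.5, 209.2], 0.4)]
tab_top []
box_right [([337.4, 224.6], 0.88), ([290.8, 235.4], 0.51), ([327.1, 244.9], 0.44)]
box_left [([214.5, 199.0], 0.65)]
top {'mtx': array([[414.75415277,   0.        , 259.06839425],
       [  0.        , 414.75415277, 191.83354272],
       [  0.        ,   0.        ,   1.        ]]), 'eye': array([  22.63112552,  -32.2295018 , 1482.92912065]), 'rotation': array([ 0.12739856, -0.69113008,  0.69836202, -0.13564404])}
sorter [([249.7, 196.1], 0.63), ([173.8, 261.8], 0.55)]
gutter_back [([246.1, 142.4], 0.9), ([292.3, 189.5], 0.42)]
chute_right [([291.9, 187.2]
[... 245 characters left out ...]
.36)]
{'time_s': 0.9, 'joints': array([-1.36140365e+00,  3.12894286e-01,  1.49767117e+00, -9.67975613e-06,
        1.33096343e+00, -2.23424673e-01]), 'dq': array([-0.00030159,  0.00061098, -0.00135524, -0.00056181, -0.00138002,
       -0.00028269]), 'tau': array([-9.97391144e-04, -4.12163723e+01, -2.59899491e+01, -2.15414366e-04,
        4.69913612e-04, -1.59654400e-05]), 'eef_pos': array([ 220.18101286, -476.62423526,  248.30796638]), 'ee_rot': array([ 3.18485436e-05,  9.76674641e-01,  2.14724578e-01, -4.92495497e-06]), 'force': array([ 0.67661948,  0.20180006, -0.25229652]), 'wrist_torque': array([-0.01428359, -0.01454626,  0.02463234]), 'grip_force': 0.0, 'grip_width': 0.9998752799417765}
```

Run:
```python
import cv2,numpy as np
a=cv2.imread("pics/s0.png");b=cv2.imread("pics/t0.png")
cv2.imwrite("pics/s0c.png",cv2.resize(a[120:320,160:400],None,fx=3,fy=3,interpolation=cv2.INTER_CUBIC)[:600,:800])
cv2.imwrite("pics/t0c.png",cv2.resize(b[115:275,150:350],None,fx=3.7,fy=3.7,interpolation=cv2.INTER_CUBIC)[:600,:800])
```

```text
(no output)
```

View pics/s0c.png

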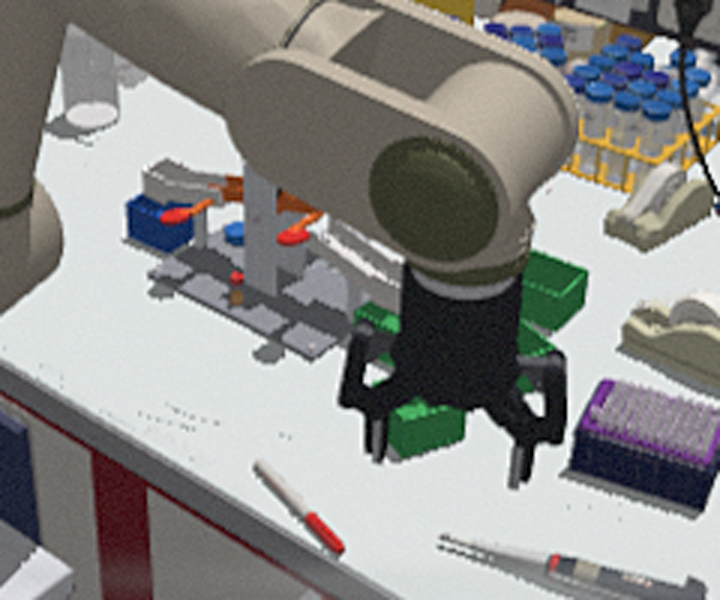

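View pics/t0c.png

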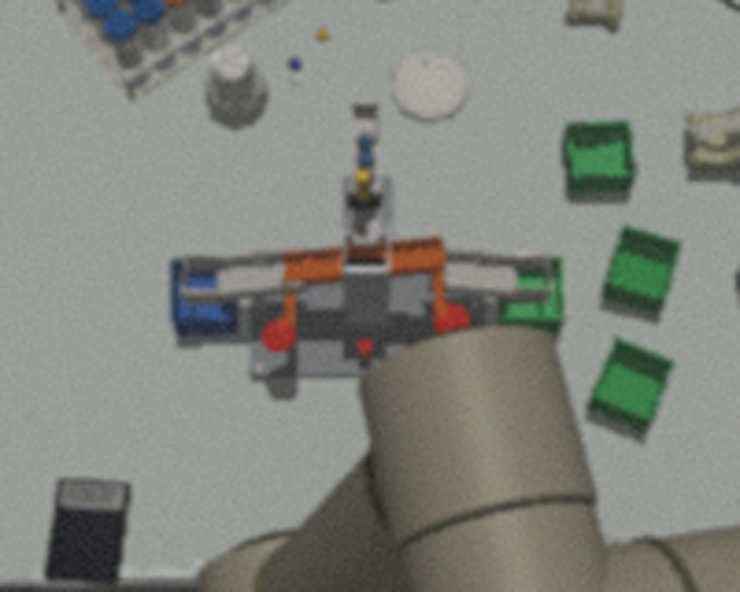

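The scene and top crops show the sorter with its gutter pointing away from the robot. In the top image the right pad is at px (272,201), the left pad at (225,205), and the yellow tab at about (248,163). Four green boxes could be taken for box_right: (293,196) under the right chute mouth, (312,158), (323,188) and (320,219). I choose (293,196): it is the farthest left and sits under the chute, as the crop shows.

```bash
cat >> h.py <<'E'
from scipy.optimize import least_squares
def proj(cam,P):
    m=camera_model(cam); q=m["rotation"]; M=R.from_quat([q[1],q[2],q[3],q[0]]).as_matrix()
    c=(np.atleast_2d(P)-m["eye"])@M; p=c@np.array(m["mtx"]).T
    return p[:,:2]/p[:,2:]
def fit(cam,L,px,z0=0):
    L=np.array(L,float);px=np.array(px)
    W=lambda s:np.c_[L[:,:2]@np.array([[np.cos(s[2]),np.sin(s[2])],[-np.sin(s[2]),np.cos(s[2])]])+s[:2],L[:,2]]
    f=lambda s:(proj(cam,W(s))-px).ravel()
    r=least_squares(f,[450,0,0],x_scale=[100,100,.1],loss='soft_l1')
    return r.x,f(r.x).reshape(-1,2),W(r.x)
E
python3 - <<'E'
from h import *
print(proj("top",[[220,-476,248],[400,0,0]]),proj("scene",[[220,-476,248]]))
# pad_right,pad_left,tab_top,gutter_back top, right chute outer end z~92, left
L=[[-65,-85,131],[-65,85,89],[45,2,217],[142,0,168],[-24,0,158]]
c=lambda x,y:[150+x/3.7,115+y/3.7]
px=[c(452,318),c(279,335),c(363,176),c(365,105),c(367,267)]
s,e,W=fit("top",L,px);print(s,e.round(1),W.round(1))
E
```

```text
[[404.19783294 281.11831145]
 [245.12977094 244.0593191 ]] [[308.73354655 273.87012999]]
[ 5.83271412e+02 -1.59862877e+01 -3.04803835e-03] [[ 1.2  0.3]
 [-0.3 -0. ]
 [-0.2 -0.6]
 [ 0.1 -0.1]
 [-0.4  0.3]] [[ 518.  -100.8  131. ]
 [ 518.5   69.2   89. ]
 [ 628.3  -14.1  217. ]
 [ 725.3  -16.4  168. ]
 [ 559.3  -15.9  158. ]]
```

>>> step_arm(commands="0 42.8 -21.6 0 0 0 0.433;0 42.8 -21.6 0 0 0 0.433;0 42.8 -21.6 0 0 0 0.433;0 42.8 -21.6 0 0 0 0.433;0 42.8 -21.6 0 0 0 0.433;0 42.8 -21.6 0 0 0 0.433;0 42.8 -21.6 0 0 0 0.433;0 42.8 -21.6 0 0 0 0.433;0 42.8 -21.6 0 0 0 0.433;0 42.8 -21.6 0 0 0 0.433;0 42.8 -21.6 0 0 0 0.433;0 42.8 -21.6 0 0 0 0.433;0 42.8 -21.6 4.8 0 0 0.433;0 42.8 -21.6 4.8 0 0 0.433;0 42.8 -21.6 4.8 0 0 0.433;0 42.8 -21.6 4.8 0 0 0.433;0 42.8 -21.6 4.8 0 0 0.433;0 42.8 -21.6 4.8 0 0 0.433")

```text
time_s: 2.4
eef_pos: [518.4, -101.9, 201.9]
ee_rot: [0.001, 1.0, -0.001, 0.001]
force: [1.0, -0.1, -1.0]
grip_width: -0.002
grip_force: 0.0
```

Run:
```python
from h import *
a=capture("scene");b=capture("top")
A=cv2.resize(a[130:270,190:330,::-1],(560,560),interpolation=cv2.INTER_CUBIC)
cv2.imwrite("pics/s1.png",A)
cv2.imwrite("pics/t1.png",b[:,:,::-1])
for c in("scene","top"):
    for l in ["pad_right","pad_left","tab_top","gutter_back","chute_right","box_left"]:
        print(c,l,[(np.round(d["xy"],1).tolist(),round(d["score"],2)) for d in spot_point(c,l)][:3])
p=proj("scene",[[518,-101,131],[518.5,69,89],[628,-14,217],[518.4,-101.9,185],[725,-16,168],[588,-179,89]])
print(p,(p-[190,130])*4)
```

```text
scene pad_right [([257.7, 197.1], 0.89)]
scene pad_left [([214.5, 192.8], 0.84)]
scene tab_top []
scene gutter_back [([280.8, 149.5], 0.83)]
scene chute_right [([292.9, 207.8], 0.75)]
scene box_left [([237.7, 219.0], 0.72), ([216.2, 198.1], 0.65)]
top pad_right [([290.9, 196.8], 0.28)]
top pad_left []
top tab_top [([248.7, 164.8], 0.37)]
top gutter_back [([247.9, 144.0], 0.65)]
top chute_right [([290.3, 187.3], 0.75)]
top box_left [([204.2, 193.3], 0.46)]
[[259.70877991 198.58848078]
 [218.82798394 191.14582705]
 [261.11266254 151.21016687]
 [260.22962231 182.90375687]
 [280.20289147 154.67104112]
 [294.36018073 210.01107763]] [[278.83511964 274.35392313]
 [115.31193574 244.5833082 ]
 [284.45065017  84.8406675 ]
 [280.91848924 211.6150275 ]
 [360.81156587  98.68416448]
 [417.44072294 320.04431054]]
```

View pics/s1.png

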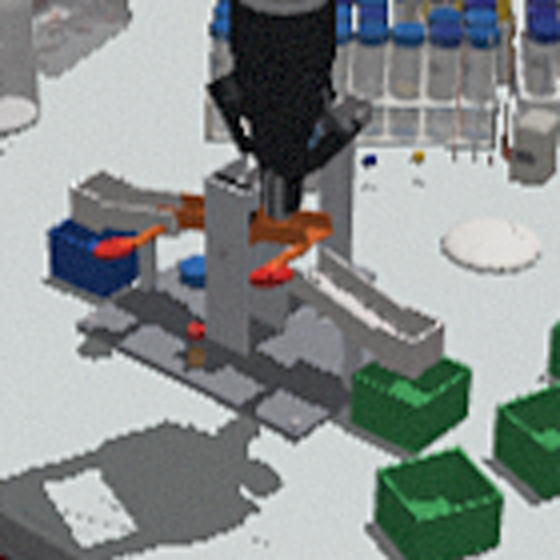

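The scene crop shows the shut fingers ending at about (281,205), above and slightly right of the red pad at (271,274). The left pad is at (114,247), and the green box under the chute is at (410,395). Next is a joint fit over both cameras.

Run:
```python
from h import *
c=lambda x,y:[150+x/3.7,115+y/3.7]
k=lambda x,y:[190+x/4,130+y/4]
L=[[-65,-85,131],[-65,85,89],[45,2,217],[142,0,168],[-24,0,158]]
top=[c(452,318),c(279,335),c(363,176),c(365,105),c(367,267)]
Ls=[[-65,-85,131],[-65,85,89],[-24,-22,158],[-24,22,158]]
sc=[k(271,274),k(114,247),k(252,185),k(206,178)]
def W(L,s):
    L=np.array(L,float);C,S=np.cos(s[2]),np.sin(s[2]);return np.c_[L[:,:2]@np.array([[C,S],[-S,C]])+s[:2],L[:,2]]
for o in (0,1):
  f=lambda s:np.r_[(proj("top",W(L,s))-top),(proj("scene",W(Ls,s))-sc)]
  r=least_squares(lambda s:f(s).ravel(),[580,-16,0],x_scale=[10,10,.1],loss='soft_l1')
print(r.x,f(r.x).round(1));print(W(L,r.x).round(1))
```

```text
[ 5.82863301e+02 -1.55059482e+01 -7.64310133e-03] [[ 1.   0.5]
 [-0.5 -0. ]
 [-0.3 -0.5]
 [ 0.1  0. ]
 [-0.6  0.4]
 [ 1.5  0.1]
 [ 0.1 -0.7]
 [-0.7  2.2]
 [ 0.1 -0.6]]
[[ 517.2 -100.   131. ]
 [ 518.5   70.    89. ]
 [ 627.9  -13.8  217. ]
 [ 724.9  -16.6  168. ]
 [ 558.9  -15.3  158. ]]
```

>>> step_arm(commands="0 -0.1 -0.4 0 0 0 0;0 -0.1 -0.4 2.5 0 0 0;0 -0.1 -0.4 4.5 0 0 0;0 -0.1 -0.4 5 0 0 0;0 -0.1 -0.4 5.4 0 0 0;0 -0.1 -0.4 5.8 0 0 0;0 -0.1 -0.4 6.2 0 0 0;0 -0.1 -0.4 6.6 0 0 0;0 -0.1 -0.4 7 0 0 0;0 -0.1 -0.4 7.4 0 0 0;0 -0.1 -0.4 7.8 0 0 0;0 -0.1 -0.4 8.2 0 0 0;0 -0.1 -0.4 8.6 0 0 0;0 -0.1 -0.4 9 0 0 0;0 -0.1 -0.4 9.2 0 0 0;0 -0.1 -0.4 9.2 0 0 0;0 -0.1 -0.4 9.2 0 0 0")

```text
time_s: 4.52
eef_pos: [517.1, -97.0, 108.3]
ee_rot: [-0.0, 1.0, -0.0, -0.0]
force: [-1.1, -0.4, 0.7]
grip_width: -0.0
grip_force: 0.0
```

Run:
```python
from h import *
a=capture("scene")
cv2.imwrite("pics/s2.png",cv2.resize(a[130:270,190:330,::-1],(560,560),interpolation=cv2.INTER_CUBIC))
```

```text
(no output)
```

View pics/s2.png

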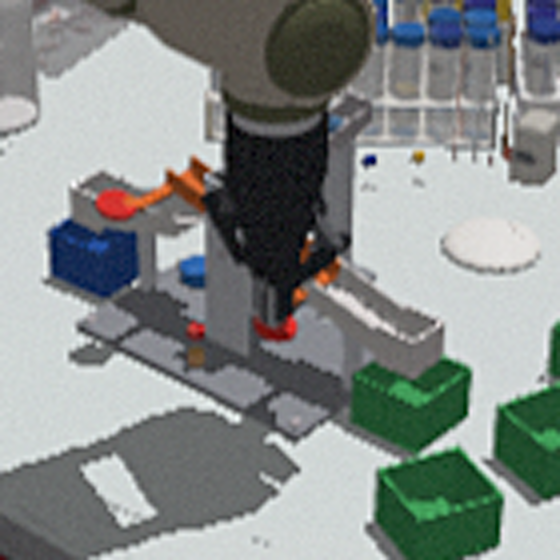

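The gate has rocked over: the left pad is now up at (115,205) and the right pad is down at (275,328) under the fingers. Next I raise the tool and go to the right of the tab.

>>> step_arm(commands="0 0 0 -4 0 0 0;0 0 0 -8 0 0 0;0 0 0 -12 0 0 0;0 0 0 -16.2 0 0 0;0 0 0 -16.2 0 0 0;0 4 -1.5 -16.2 0 0 0;0 8 -3 -16.2 0 0 0;0 11.1 -4.1 -16.2 0 0 0;0 11.1 -4.1 -16.2 0 0 0;0 11.1 -4.1 -13 0 0 0;0 11.1 -4.1 -9.4 0 0 0;0 11.1 -4.1 -9.4 0 0 0;0 11.1 -4.1 -9.4 0 0 0")

```text
time_s: 5.65
eef_pos: [627.5, -56.1, 201.8]
ee_rot: [-0.0, 1.0, -0.0, -0.001]
force: [-0.4, 0.4, -0.4]
grip_width: 0.003
grip_force: 0.0
```

Run:
```python
from h import *
a=capture("scene");b=capture("top")
A=cv2.resize(a[110:250,200:330,::-1],(390,420),interpolation=cv2.INTER_CUBIC)
B=cv2.resize(b[130:220,200:280,::-1],(400,450),interpolation=cv2.INTER_CUBIC)[:420]
cv2.imwrite("pics/s3.png",np.hstack([A,B]))
```

```text
(no output)
```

View pics/s3.png

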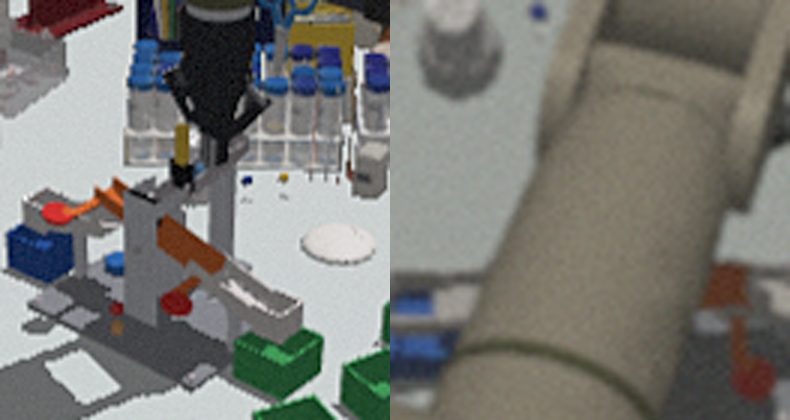

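The left half shows the gate over, with the yellow tab at (182,145) and the fingertip just to its right at (220,152). I push left in steps, watching the force.

>>> step_arm(commands="0 0 -0.6 0 0 0 0;0 0 -1.2 0 0 0 0;0 0 -1.6 0 0 0 0;0 0 -2 0 0 0 0;0 0 -2.4 0 0 0 0;0 0 -2.8 0 0 0 0;0 0 -3.2 0 0 0 0;0 0 -3.6 0 0 0 0;0 0 -4 0 0 0 0;0 0 -4.4 0 0 0 0;0 0 -4.8 0 0 0 0;0 0 -5.2 0 0 0 0;0 0 -5.2 0 0 0 0;0 0 -5.2 0 0 0 0")

```text
time_s: 6.92
eef_pos: [628.1, -3.7, 202.2]
ee_rot: [-0.0, 1.0, 0.0, -0.0]
force: [-0.1, 0.0, -0.3]
grip_width: 0.004
grip_force: 0.0
```

Run:
```python
from h import *
a=capture("scene")
cv2.imwrite("pics/s4.png",cv2.resize(a[130:250,200:330,::-1],(650,600),interpolation=cv2.INTER_CUBIC))
```

```text
(no output)
```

View pics/s4.png

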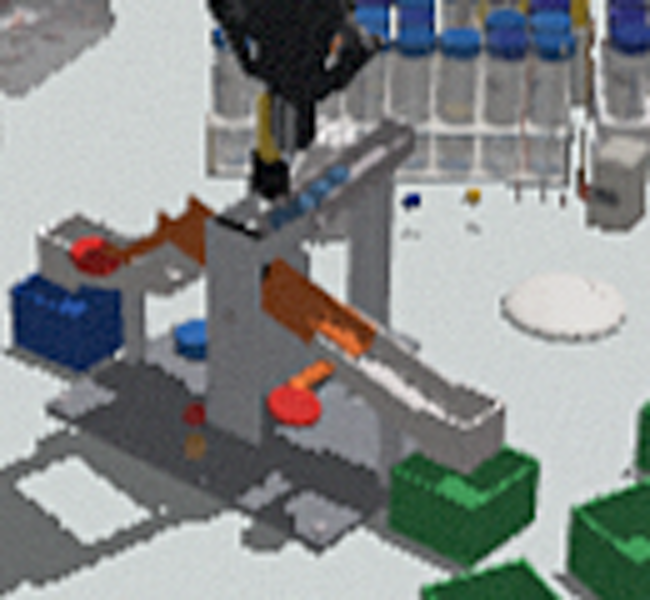

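The picture shows the balls already rolling forward in the gutter (275–340, 175–215), the tab at (265,125) against the finger, and the gate still over. I keep pushing gently to the stop.

>>> step_arm(commands="0 0 -0.2 0 0 0 0;0 0 -0.4 0 0 0 0;0 0 -0.6 0 0 0 0;0 0 -0.6 0 0 0 0")

```text
time_s: 7.3
eef_pos: [628.1, 2.3, 202.2]
ee_rot: [-0.0, 1.0, 0.0, -0.0]
force: [-0.1, 1.1, -0.8]
grip_width: 0.004
grip_force: 0.0
```

>>> step_arm(commands="0 0 -0.1 0 0 0 0;0 0 -0.2 0 0 0 0;0 0 -0.3 0 0 0 0;0 0 -0.3 0 0 0 0")

```text
time_s: 7.63
eef_pos: [628.1, 5.1, 202.3]
ee_rot: [-0.0, 1.0, -0.0, -0.0]
force: [-0.3, -0.2, -0.3]
grip_width: 0.003
grip_force: 0.2
```

>>> step_arm(commands="0 0 -0.1 0 0 0 0;0 0 -0.2 0 0 0 0;0 0 -0.3 0 0 0 0;0 0 -0.3 0 0 0 0")

```text
time_s: 7.97
eef_pos: [628.1, 5.8, 202.4]
ee_rot: [0.002, 1.0, -0.001, -0.0]
force: [-0.9, -12.2, -1.3]
grip_width: -0.003
grip_force: 5.7
```

Run:
```python
from h import *
a=capture("scene")
cv2.imwrite("pics/s5.png",cv2.resize(a[130:250,200:330,::-1],(650,600),interpolation=cv2.INTER_CUBIC))
print(sense()["force"])
```

```text
[ -1.14281679 -11.08616954  -1.01833172]
```

View pics/s5.png

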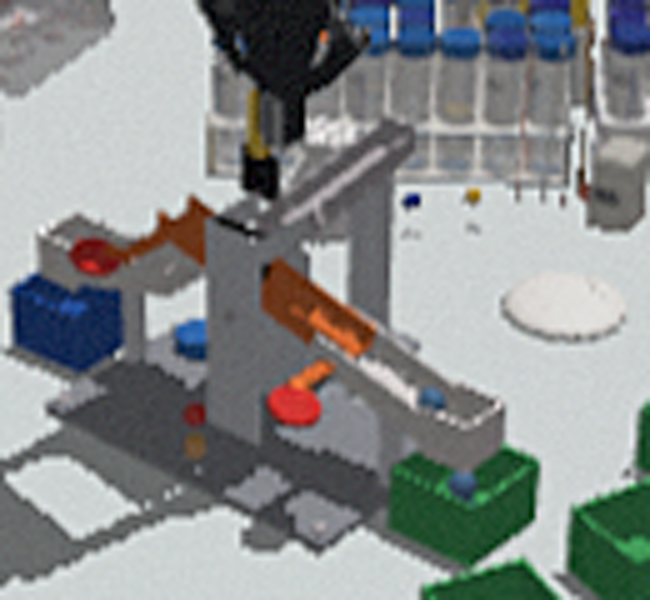

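The stop is reached (12 N) and the gutter is empty. Balls are on the chute (430,398) and in the green box (462,485). I back off and clear away.

>>> step_arm(commands="0 0 0.8 0 0 0 0;0 0 2 0 0 0 0;0 0 3 0 0 0 0;0 0 3 -4 0 0 0;0 0 3 -8 0 0 0;0 0 3 -10 0 0 0;0 -4 6 -10 0 0 0;0 -8 9 -10 0 0 0;0 -12 12 -10 0 0 0;0 -16 15 -10 0 0 0;0 -20 18 -10 0 0 0;0 -24 21 -10 0 0 0;0 -28 24 -10 0 0 0;0 -30 27 -10 0 0 0;0 -30 30 -10 0 0 0;0 -30 33 -10 0 0 0;0 -30 36 -10 0 0 0;0 -30 36 -10 0 0 0;0 -30 36 -10 0 0 0;0 -30 36 -10 0 0 0")

```text
time_s: 9.68
eef_pos: [327.8, -352.0, 302.1]
ee_rot: [-0.0, 1.0, -0.001, 0.0]
force: [-0.2, 1.2, -0.4]
grip_width: 0.001
grip_force: 0.0
```

Run:
```python
from h import *
a=capture("scene");b=capture("top")
A=cv2.resize(a[150:250,200:330,::-1],(390,300),interpolation=cv2.INTER_CUBIC)
B=cv2.resize(b[130:230,190:320,::-1],(390,300),interpolation=cv2.INTER_CUBIC)
cv2.imwrite("pics/s6.png",np.vstack([A,B]))
for c in("scene","top"):
  print(c,[(np.round(d["xy"],1).tolist(),round(d["score"],2)) for d in spot_point(c,"ball_0_center")])
print(proj("top",[[583-24+24,-205,25]]))
```

```text
scene [([253.2, 148.7], 0.31)]
top []
[[299.36883401 194.49208649]]
```

View pics/s6.png

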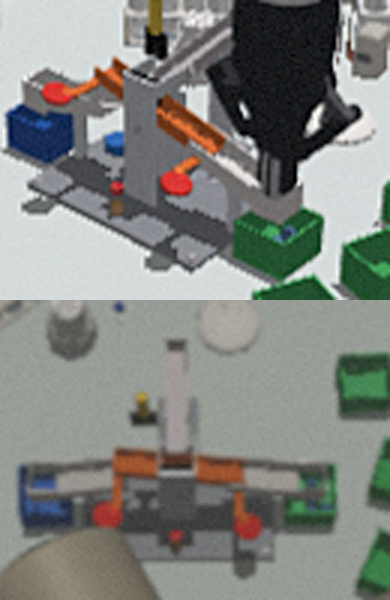

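The top half shows the gripper in front of the chute mouth, with blue balls in the green box at (285,235). The lower half shows the gutter and gate empty and the tab pushed left at (142,405). I move farther away, let things settle, and take one last look.

>>> step_arm(commands="0 -4 4 0 0 0 0;0 -6 8 0 0 0 0;0 -8 11 0 0 0 0;0 -10 14 0 0 0 0;0 -10 14 0 0 0 0;0 -10 14 0 0 0 0;0 -10 14 0 0 0 0;0 -10 14 0 0 0 0;0 -10 14 0 0 0 0;0 -10 14 0 0 0 0;0 -10 14 0 0 0 0;0 -10 14 0 0 0 0;0 -10 14 0 0 0 0;0 -10 14 0 0 0 0;0 -10 14 0 0 0 0;0 -10 14 0 0 0 0")

```text
time_s: 11.22
eef_pos: [228.0, -492.0, 302.3]
ee_rot: [-0.0, 1.0, -0.0, -0.0]
force: [-0.4, 0.6, -0.4]
grip_width: -0.002
grip_force: 0.0
```

Run:
```python
from h import *
a=capture("scene");b=capture("top")
A=cv2.resize(a[150:250,200:330,::-1],(390,300),interpolation=cv2.INTER_CUBIC)
B=cv2.resize(b[165:215,250:315,::-1],(390,300),interpolation=cv2.INTER_CUBIC)
cv2.imwrite("pics/s7.png",np.vstack([A,B]))
```

```text
(no output)
```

View pics/s7.png

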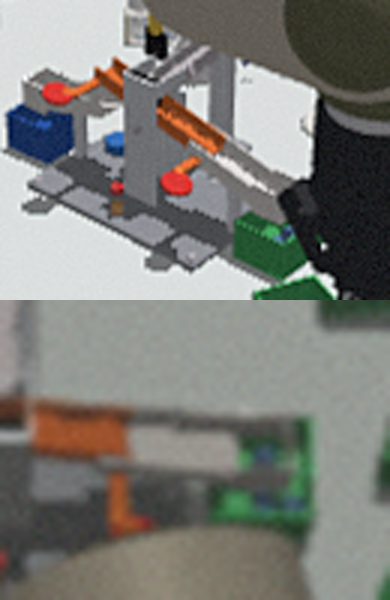

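The gate, chute and gutter are empty. Blue balls show inside the green box (scene (285,235); lower half around (262,455)–(290,495)), and the arm is clear.

```bash
python3 -c "
from rig import *
print(finish_job())"
```

```text
the job is handed in; nothing more can be done
None
```

I rocked the gate fully over, pushed the shutter to its stop and handed the job in at about 11 s with the arm clear; the balls ran into the green box, though the last picture didn't let me count all four there, and no verdict came back.

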